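# Dock the lens tote behind its lip

### The job

Stand the lens can that was left in the dock upright in the empty tote, and fold the empty hook that sticks out across the ramp flat alongside it. Then push the tote, without lifting it, up the ramp into the dock until its trailing edge drops behind the lip and it sits level, the can still standing in it. Leave everything else on the bench where it is.

Things in the scene. Friction and masses are not known exactly. Their poses are not given: they have to be found in the camera images.
- dock: Fixed low dock: aluminium ramp up to a level grey well between grey rails. Origin on the bench on the centre line; x uphill, z up, y left when looking uphill (the hook's side). In mm: channel 120 wide (y -60 to 60); rails 8 thick, 14 above the slope, up to z=54 beside the well. A hinge block (30 x 22, pin up to z=84) stands outside the rail at x=96, y=79.
- ramp_foot (a point): Middle of the ramp's foot edge, at bench height (dock x=-50 mm). The slope rises straight from here to z=40 mm at dock x=90. Low guide wings (18 mm high) flare out in front of it, from half width 63 at dock x=-47 to 89 at x=-103.
- lip_top (a point): Middle of the lip's flat top, at dock x=96, z=40 mm; the lip runs from x=90 to 102. Behind it the well: floor at z=30, from x=102 to the end wall at x=238 (12 thick, top at z=60).
- tote_center (a point): Centre (half-way up) of the loose open-topped grey plastic tote: 120 long (its x, along the ramp), 108 wide, 60 high, walls and floor 5 thick, 0.3 to 0.6 kg. It starts empty on the bench below the ramp, its front near the mouth of the guide wings, turned up to 6 degrees and up to 12 mm off line; wings and rails guide it. It slides with friction and rocks forward over the lip.
- can_center (a point): Centre (half-way up) of the loose lens can, a plain aluminium cylinder 44 in diameter and 50 high, about 0.14 kg, axis z. It starts standing upright on the floor of the dock's well.
- hook (a joint): Angle of the folding hook about its upright hinge: 0 = straight across the ramp above the lip (it blocks the tote), growing as it swings downhill towards its hinge-side rail; 1.57 = flat alongside the ramp, pointing downhill; stop at 1.6. It cannot swing uphill past 0. It stays where it is left; about 1 N at its end moves it.
- hook_hinge (a point): Hook hinge axis at the height of the hook's bar (72 mm above the bench), at dock x=96, y=78 mm. The hook is a round steel bar 10 mm thick, level, ending in an upturned tip 125 mm from the axis that reaches 35 mm above the bar's middle.
- hook_end (a point): Point on the middle of the hook's bar, 118 mm from the hinge axis, just before the upturned tip.
- beaker: Bystander: small glass beaker, 68 diameter, 85 high; origin under its centre.
- reagent: Bystander: amber bottle, 54 diameter, 110 high; origin under its centre.
- dish: Bystander: covered clear dish, 92 diameter, 16 high, lying near the tote; origin under its centre.
- slidebox: Bystander: small black box 85 x 34 x 32 high beside the dock; origin under its centre.
- marker: Bystander: black marker pen, 130 long (its x), 16 wide, 13 high; origin under its centre.
- eyepiece: Bystander: black spare eyepiece standing on its narrow end, 34 diameter, 52 high; origin under its centre.
Not all that is in view belongs to the job. Of the things shaped like the part that bears tote_center, the grey one is meant. What is shaped like the part that bears can_center but orange is not meant.

How it is judged:
By the outcome, as a careful person would: the job done as asked, in the order asked, and still so for the second after the job is handed in, with the robot touching nothing.
It also fails if it takes over 67 s, if anything falls off the work surface, if the arm or the gripper's body presses on something with over 40 N, if the wrist force passes 120 N, or if a joint passes its speed limit or range.

### The arm

A 6-joint arm with a two-finger parallel gripper is mounted at the origin on the work surface. World frame = base frame: x ahead of the robot, y to its left, z up, the work surface at z = 0. Lengths are in mm, angles in rad, forces in N, time in s.
With the tool pointing down it reaches from about 200 to 875 mm from the base axis. Payload 3.4 kg.
Tool frame: the origin (TCP) lies midway between the tips of the shut fingers; the grasp point (between the pads) lies 19 mm behind it; z points along the fingers, y is the line along which they close (so a half turn about z gives the same grasp; the last joint's range is limited). The gripper opens to 94 mm and grips with 3 to 60 N. Pads are 16 mm wide; open, the fingers measure 119 mm over their backs; the gripper's body (75 mm by 177 mm) begins 78 mm behind the grasp point.
Start: joints at [1.127, 0.276, 1.505, -0, 1.361, -0.121], TCP at [182.422, 545.333, 205.493] pointing down, gripper open.
Joint ranges: [-2.89, 2.89], [-0.75, 2.08], [0.22, 2.7], [-1.18, 4.32], [0.11, 2.71], [-2.7, 2.7]. Speed limits (rad/s): [2.57, 2.57, 3.14, 3.14, 3.14, 3.14].

### API

Orientations are given as a rotation vector (axis times angle).
In Python, from station import sensors, eyes, manip gives the robot as it stands.
- The arm moves only by the tool play_rows, never from a script. Its argument "rows" is a list of rows, each an object with "delta_pos": the shift along the tool's x, y, z in units of 30 mm (1.0 is 30 mm), a list of three; "delta_rot": the turn, a rotation vector about the tool's x, y, z in degrees, a list of three. A call has 1 to 20 rows; each row is the pose to reach, as a shift and turn from the pose commanded when the call began, along the tool's axes at that moment; what a row does not reach only later rows make up. A row lasts 1/12 s, in which the tool goes at most 41.7 mm and 7.16 degrees, less where a joint would pass 70% of its speed; a pose out of reach is approached as far as the arm can. A call with a gripper value outside its range is refused whole. "fingers" is the opening, from 0 (shut) to 1 (fully open), set as the call begins (left out, the last holds). The fingers move at their own pace and stop on an object; the grip force is fixed at half the most. Time passes only in rows, so rows that repeat a pose let the fingers close. It gives the time, the measured TCP pose, the force, the opening and the grip force at its end, in the units of the state.
- sensors.get_state(): the state, without advancing time (a new reading comes with each control period).
- eyes.camera(name): name is "side" or "top"; returns the picture (420x560x3 uint8, red, green, blue); there is no depth.
- eyes.camera_params(name): a dict with "K" (3x3 intrinsics, pixels), "T" (4x4, takes a point from camera to world coordinates). Camera axes: x right, y down, z forward; pixel columns grow to the right and rows downward; lengths in mm; the calibration is good to about 2 mm. A picture is of the moment at which its call begins. camera_params takes no time and is no camera call.
- manip.job_done(): hands the job in; it is judged then, once.
Trained networks look in the newest picture that a camera, given by its name, has taken for a name from the list of things; names that differ only in an ending like _2 or _b are one class to them, and where a whole thing is asked for, a point or a joint stands for the part that bears it (a point fixed in the world has none). Each returns a list of dicts, best first, with "conf" (0 to 1); they miss things now and then, are a little off and sometimes report something else, mostly with a low value. They report only what shows in the picture. A call takes as long as a camera call. They do not tell look-alikes from the thing itself.
- eyes.regions_of(camera, label): "mask" (420x560 bool, what is visible of it) and "xy" ([column, row] in pixels, amid what is visible of it).
- eyes.mark_of(camera, label): "xy" ([column, row] in pixels: a listed point, or the origin of a listed thing).
The state is a dict: "clock": time; "joint_pos": joint angles; "qvel": joint speeds; "joint_torque": joint torques, N m; "tcp_pos": TCP position; "eef_rot": TCP orientation; "force": force on the tool from outside, world axes, zero at the start; "ft_torque": the same for the moment, N m; "width": opening from 0.0 (shut) to 1.0 (fully open); "gripper_force": force on a finger pad.
Only numpy, scipy, OpenCV 4.12 (cv2) and the standard library are available. Lean on these libraries where they do the work, as an engineer would, in place of code of your own. Each camera call takes 0.05 s, during which the arm holds its last target. There are 200 camera calls.

## Working session

There is one attempt and no reset: what is moved stays moved. The work goes in short steps, Python scripts to look and compute and a tool call to move; the robot and the scene stay as the last step left them, time stands still between calls to the robot, and variables do not carry over. Pictures are saved under pics/ and viewed, at most 10 in all, crops included, and the job is handed in when it is done.

Besides the shell and the picture viewer there is one more tool, called after "Request:" as name([rows], argument=value, ...), one row to a line, values as JSON. play_rows: Moves the arm, as the interface text tells. Its arguments: {"type":"object","properties":{"rows":{"type":"array"},"fingers":{"type":"number"}},"required":["rows"]}

```bash
mkdir -p pics; ls; cat > h.py <<'E'
import numpy as np, cv2
from scipy.spatial.transform import Rotation as R
from station import sensors, eyes, manip
def snap(c,f,crop=None,s=1):
    im=eyes.camera(c)[:,:,::-1]
    if crop: im=im[crop[1]:crop[3],crop[0]:crop[2]]
    cv2.imwrite('pics/'+f,cv2.resize(im,None,fx=s,fy=s,interpolation=cv2.INTER_CUBIC))
def ray(c,xy):
    p=eyes.camera_params(c);K,T=np.array(p['K']),np.array(p['T'])
    return T[:3,3],T[:3,:3]@np.linalg.inv(K)@[xy[0],xy[1],1]
def atz(c,xy,z):
    o,d=ray(c,xy);return o+d*(z-o[2])/d[2]
def proj(c,X):
    p=eyes.camera_params(c);K,T=np.array(p['K']),np.array(p['T'])
    q=K@(np.linalg.inv(T)@np.append(X,1))[:3];return q[:2]/q[2]
def tri(a,b):
    A=0;B=0
    for c,xy in (('side',a),('top',b)):
        o,d=ray(c,xy);d=d/np.linalg.norm(d);P=np.eye(3)-np.outer(d,d);A=A+P;B=B+P@o
    return np.linalg.solve(A,B)
E
python3 - <<'E'
from h import *
np.set_printoptions(precision=1,suppress=True)
snap('top','t0.png',None,1.4);snap('side','s0.png',None,1.4)
s=sensors.get_state();print(s['eef_rot'],R.from_rotvec(s['eef_rot']).as_matrix(),s['width'],s['clock'])
for n,z in dict(ramp_foot=0,lip_top=40,tote_center=30,can_center=55,hook_hinge=72,hook_end=72,dish=0,marker=0,eyepiece=0,slidebox=0,reagent=0,beaker=0).items():
  for c in('top','side'):
    for d in eyes.mark_of(c,n)[:3]: print(n,c,np.array(d['xy']),round(d['conf'],2),atz(c,d['xy'],z))
E
```

```text
pics
[-0.5 -3.1  0. ] [[-0.9  0.3 -0. ]
 [ 0.3  0.9 -0. ]
 [ 0.  -0.  -1. ]] 0.9951299235674342 0.1
ramp_foot top [298.8 197.1] 0.82 [613.2 -89.7   0. ]
ramp_foot side [319.5 228.1] 0.89 [613.1 -89.7   0. ]
lip_top top [243.8 189.5] 0.87 [631.1  53.8  40. ]
lip_top side [288.6 195.4] 0.97 [627.3  59.   40. ]
tote_center top [347.9 206.2] 0.84 [ 582.  -214.2   30. ]
tote_center top [432.4 223.8] 0.64 [ 530.8 -429.3   30. ]
tote_center side [348.2 242.1] 0.92 [ 589.9 -213.4   30. ]
tote_center side [408.8 298.4] 0.67 [ 531.2 -432.3   30. ]
can_center top [158.9 201.3] 0.83 [604.1 268.6  55. ]
can_center top [198.5 293.2] 0.63 [372.  169.2  55. ]
can_center top [211.6 179.6] 0.62 [656.4 134.3  55. ]
can_center side [237.4 179.3] 0.8 [556.2 229.3  55. ]
can_center side [278.8 179.1] 0.68 [657.9 140.4  55. ]
can_center side [333.1 331.2] 0.19 [ 325.8 -397.1   55. ]
hook_hinge top [239.6 213.7] 0.92 [565.5  62.7  72. ]
hook_hinge side [266.4 192.3] 0.65 [552.6  75.4  72. ]
hook_end top [253.3 177.2] 0.62 [656.5  26.9  72. ]
hook_end side [302.6 188.8] 0.74 [648.1  19.2  72. ]
dish top [361.9 152.9] 0.68 [ 729.2 -263.8    0. ]
dish side [389.8 237.2] 0.55 [ 727.1 -251.     0. ]
dish side [288.3 196.7] 0.26 [668.1 105.1   0. ]
marker top [196.4 292.6] 0.67 [368.6 185.4   0. ]
marker side [196.9 216.8] 0.44 [379.6 198.8   0. ]
eyepiece top [330.7 281.1] 0.53 [ 389.6 -166.     0. ]
eyepiece side [270.7 277.1] 0.58 [ 373.4 -156.3    0. ]
eyepiece side [278.6 178. ] 0.31 [732.8 228.3   0. ]
slidebox top [218.7 144.1] 0.6 [764.  122.9   0. ]
slidebox side [276.4 177.2] 0.6 [731.  238.4   0. ]
slidebox side [304.9 184.9] 0.49 [766.6 127.7   0. ]
reagent top [136.6 316.1] 0.58 [312.3 341.2   0. ]
reagent side [152.8 205.5] 0.75 [309.3 349.9   0. ]
reagent side [266.  193.4] 0.2 [627.3 171.2   0. ]
beaker top [409.8 289.8] 0.6 [ 362.2 -370.8    0. ]
beaker side [331.8 329.7] 0.91 [ 364.7 -363.3    0. ]
```

View pics/t0.png

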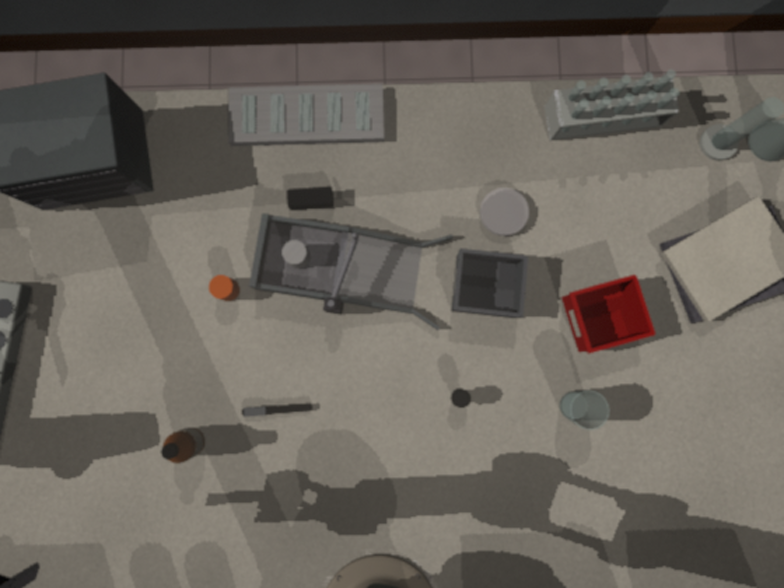

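View pics/s0.png

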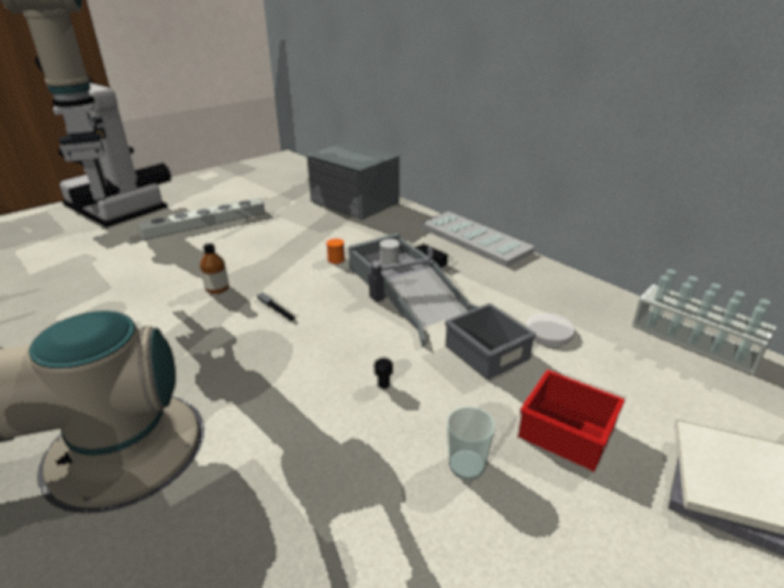

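The top view shows the grey can at pixel (210,180), in the dock's well. The look-alikes are the orange can at (159,205), outside the dock, and the red tote at (435,224). I choose the grey can at (210,180) and the grey tote at (350,202). Next I fit the poses and check them on one close crop.

```bash
cat > fit.py <<'E'
from h import *
from scipy.optimize import least_squares, minimize
np.set_printoptions(precision=3,suppress=True)
eyes.camera('side');im=eyes.camera('top')[:,:,::-1].copy()
pts=dict(ramp_foot=(-50,0,0),lip_top=(96,0,40),hook_hinge=(96,78,72))
obs=[(c,v,eyes.mark_of(c,n)[0]['xy']) for n,v in pts.items() for c in('top','side')]
def W(p,v):
    c,s=np.cos(p[2]),np.sin(p[2]);return np.array([p[0]+c*v[0]-s*v[1],p[1]+s*v[0]+c*v[1],v[2]])
r=least_squares(lambda p:np.concatenate([proj(c,W(p,v))-xy for c,v,xy in obs]),[620,-40,1.65],x_scale=[1,1,.01],loss='soft_l1')
D=r.x;print('dock',D,r.fun.reshape(-1,2))
def masks(n,near):
    o={}
    for c in('top','side'):
        L=eyes.regions_of(c,n); L=[d for d in L if np.linalg.norm(np.array(d['xy'])-proj(c,near))<15]
        if L:o[c]=L[0]['mask']
    return o
def fit(ms,P,z,x0):
    def cost(p):
        e=0
        for c,m in ms.items():
            q=np.array([proj(c,W(p,v)+[0,0,z]) for v in P])
            h=cv2.convexHull((q*16).astype(np.int32).reshape(-1,1,2))
            b=np.zeros(m.shape,np.uint8);cv2.fillConvexPoly(b,h,1,shift=4)
            e-=(b.astype(bool)&m).sum()/(b.astype(bool)|m).sum()
        return e
    s=np.array(x0)+np.array([[0,0,0],[12,0,.05],[0,12,-.05],[-8,-8,.1]])
    k=minimize(cost,x0,method='Nelder-Mead',options=dict(initial_simplex=s));return k.x,k.fun,list(ms)
box=[(x,y,z) for x in(-60,60) for y in(-54,54) for z in(0,60)]
a=np.arange(0,6.28,.3);cyl=[(22*np.cos(t),22*np.sin(t),z) for t in a for z in(30,80)]
T=fit(masks('tote_center',[586,-214,30]),box,0,[586,-214,D[2]]);print('tote',T)
C=fit(masks('can_center',[657,137,55]),cyl,0,[657,137,0]);print('can',C)
def dk(p):
    d=np.array(p[:2])-D[:2];c,s=np.cos(D[2]),np.sin(D[2]);return np.array([c*d[0]+s*d[1],-s*d[0]+c*d[1]])
print('tote in dock',dk(T[0]),np.degrees(T[0][2]-D[2]),'can in dock',dk(C[0]))
np.save('D.npy',D)
if __name__=='__main__':
    im=cv2.resize(im[120:270,150:400],None,fx=3.2,fy=3.2,interpolation=cv2.INTER_CUBIC)
    def L(p,vs,col): cv2.polylines(im,[np.array([((proj('top',W(p,v))-[150,120]+.5)*3.2) for v in vs]).astype(np.int32)],True,col,1)
    L(D,[(-50,60,0),(90,60,40),(102,60,40),(102,-60,40),(90,-60,40),(-50,-60,0)],(0,255,0))
    L(D,[(102,60,30),(238,60,30),(238,-60,30),(102,-60,30)],(0,255,255))
    L(D,[(96,78,72),(96,-47,72)],(255,0,255))
    L(T[0],[(-60,-54,60),(60,-54,60),(60,54,60),(-60,54,60)],(0,0,255))
    L(C[0],cyl[1::2],(255,0,0));cv2.imwrite('pics/fit.png',im)
E
python3 fit.py
```

```text
dock [620.607 -35.466   1.428] [[-4.691  0.142]
 [-0.1    0.545]
 [-0.161 -0.945]
 [ 0.637 -0.197]
 [ 0.06   2.446]
 [ 1.057  2.394]]
tote (array([ 591.851, -213.961,    1.455]), np.float64(-1.9113106883225448), ['top', 'side'])Traceback (most recent call last):
  File "fit.py", line 31, in <module>
    C=fit(masks('can_center',[657,137,55]),cyl,0,[657,137,0]);print('can',C)
  File "fit.py", line 27, in fit
    k=minimize(cost,x0,method='Nelder-Mead',options=dict(initial_simplex=s));return k.x,k.fun,list(ms)
    res = _minimize_neldermead(fun, x0, args, callback, bounds=bounds,
                               **options)
    fxe = func(xe)
    fx = function(np.copy(x), *(wrapper_args + args))
  File "fit.py", line 21, in cost
    q=np.array([proj(c,W(p,v)+[0,0,z]) for v in P])
                ~~~~^^^^^^^^^^^^^^^^^^
  File "h.py", line 14, in proj
    p=eyes.camera_params(c);K,T=np.array(p['K']),np.array(p['T'])
ValueError: time passes only in moves, steps and waits
```

```bash
python3 - <<'E'
s=open('h.py').read()
s=s.replace("def snap","P={c:(np.array((q:=eyes.camera_params(c))['K']),np.array(q['T'])) for c in('top','side')}\ndef snap",1)
s=s.replace("p=eyes.camera_params(c);K,T=np.array(p['K']),np.array(p['T'])","K,T=P[c]")
open('h.py','w').write(s)
f=open('fit.py').read()
f=f.replace("def W(","obs+=[('top',pts['ramp_foot'],(298.8,197.1)),('side',pts['ramp_foot'],(319.5,228.1)),('top',pts['lip_top'],(243.8,189.5)),('side',pts['lip_top'],(288.6,195.4)),('top',pts['hook_hinge'],(239.6,213.7)),('side',pts['hook_hinge'],(266.4,192.3))]\ndef W(",1)
open('fit.py','w').write(f)
E
python3 fit.py
```

```text
dock [617.406 -39.956   1.418] [[-0.995 -1.434]
 [ 0.416  0.175]
 [-0.054 -1.423]
 [ 1.203 -0.808]
 [ 0.633  2.471]
 [-0.369  2.906]
 [-0.095  1.266]
 [-0.884  0.375]
 [-0.454 -0.323]
 [ 2.003 -0.008]
 [-1.567  4.271]
 [ 2.431  0.806]]
tote (array([ 591.976, -213.928,    1.447]), np.float64(-1.923238243106899), ['top', 'side'])
can (array([654.281, 137.208,   0.015]), np.float64(-1.7098687531549723), ['top', 'side'])
tote in dock [-175.817   -1.31 ] 1.622725046561196 can in dock [180.71   -9.516]
```

View pics/fit.png

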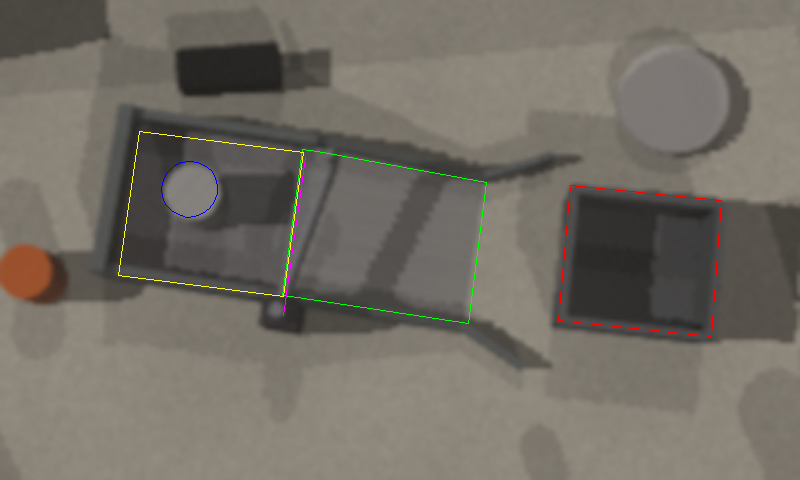

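The crop confirms the fit. The blue circle sits on the grey can at (190,189), the red box on the grey tote, and the green and yellow outline on the dock. The dark hook runs from (270,308) to (335,155), so it is already about 0.25 rad downhill.

```bash
cat >> h.py <<'E'
def dock(x,y,z):
    D=np.load('D.npy');c,s=np.cos(D[2]),np.sin(D[2]);return np.array([D[0]+c*x-s*y,D[1]+s*x+c*y,z])
def go(pos,yaw,tilt=0,base=None):
    """tool y at yaw (world), tilt: fingertips lean to dock +x. prints delta"""
    st=sensors.get_state();p,r=(np.array(st['tcp_pos']),R.from_rotvec(st['eef_rot'])) if base is None else base
    y=np.array([np.cos(yaw),np.sin(yaw),0]);z=np.array([0,0,-1.]);x=np.cross(y,z)
    Q=R.from_matrix(np.c_[x,y,z])
    if tilt:
        d=dock(1,0,0)-dock(0,0,0);Q=R.from_rotvec(np.cross([0,0,-1],d)*tilt)*Q
    print('pos',np.round(r.inv().apply(np.array(pos)-p)/30,3),'rot',np.round((r.inv()*Q).as_rotvec(degrees=True),1),'t',st['clock'],'tcp',np.round(p,1),'j6',round(st['joint_pos'][5],2))
E
python3 -c "
from h import *
go([654,137,130],1.418);go([654,137,47],1.418)"
```

```text
pos [-19.225  -7.922   2.516] rot [ 0.   0.  -9.7] t 2.5 tcp [182.4 545.3 205.5] j6 -0.12
pos [-19.225  -7.922   5.283] rot [ 0.   0.  -9.7] t 2.5 tcp [182.4 545.3 205.5] j6 -0.12
```

Request:
play_rows([
  {"delta_pos": [-19.22,-7.92,2.0],"delta_rot": [0,0,-9.7]},
  {"delta_pos": [-19.22,-7.92,2.0],"delta_rot": [0,0,-9.7]},
  {"delta_pos": [-19.22,-7.92,2.0],"delta_rot": [0,0,-9.7]},
  {"delta_pos": [-19.22,-7.92,2.0],"delta_rot": [0,0,-9.7]},
  {"delta_pos": [-19.22,-7.92,2.0],"delta_rot": [0,0,-9.7]},
  {"delta_pos": [-19.22,-7.92,2.0],"delta_rot": [0,0,-9.7]},
  {"delta_pos": [-19.22,-7.92,2.0],"delta_rot": [0,0,-9.7]},
  {"delta_pos": [-19.22,-7.92,2.0],"delta_rot": [0,0,-9.7]},
  {"delta_pos": [-19.22,-7.92,2.0],"delta_rot": [0,0,-9.7]},
  {"delta_pos": [-19.22,-7.92,2.0],"delta_rot": [0,0,-9.7]},
  {"delta_pos": [-19.22,-7.92,2.0],"delta_rot": [0,0,-9.7]},
  {"delta_pos": [-19.22,-7.92,2.0],"delta_rot": [0,0,-9.7]},
  {"delta_pos": [-19.22,-7.92,2.0],"delta_rot": [0,0,-9.7]},
  {"delta_pos": [-19.22,-7.92,2.0],"delta_rot": [0,0,-9.7]},
  {"delta_pos": [-19.22,-7.92,2.0],"delta_rot": [0,0,-9.7]},
  {"delta_pos": [-19.22,-7.92,2.0],"delta_rot": [0,0,-9.7]},
  {"delta_pos": [-19.22,-7.92,2.0],"delta_rot": [0,0,-9.7]},
  {"delta_pos": [-19.22,-7.92,2.0],"delta_rot": [0,0,-9.7]},
], fingers=0.72)

```text
clock: 4.0
tcp_pos: [653.3, 137.2, 145.0]
eef_rot: [-0.242, -3.131, -0.001]
force: [0.1, -0.3, -0.0]
width: 0.718
gripper_force: 0.0
```

```bash
python3 -c "
from h import *
go([654,137,47],1.418)
snap('side','s1.png',(200,90,400,240),4);print(sensors.get_state()['width'])"
```

```text
pos [-0.03  -0.004  3.266] rot [ 0.  -0.1 -0.1] t 4.0 tcp [653.3 137.2 145. ] j6 -1.31
0.7221396177018248
```

View pics/s1.png

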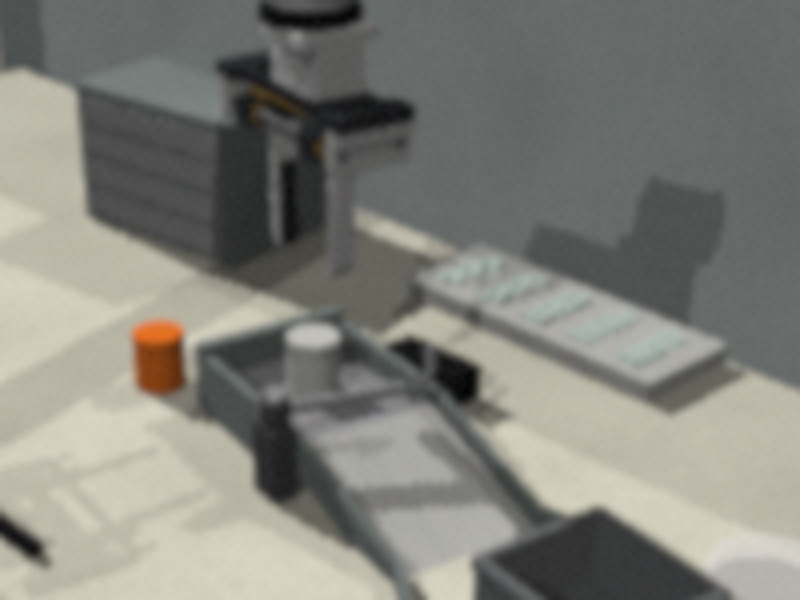

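The open gripper at (310,180) hangs centred over the grey can at (312,360), and the hook lies across the lip from (275,400) to (420,385). I'll descend and grip.

Request:
play_rows([
  {"delta_pos": [0.02,0,1.2]},
  {"delta_pos": [0.02,0,2.2]},
  {"delta_pos": [0.02,0,2.9]},
  {"delta_pos": [0.02,0,3.27]},
  {"delta_pos": [0.02,0,3.27]},
])

```text
validation failed for argument at $.ro...
```

Request:
play_rows([
  {"delta_pos": [0,0,0]},
  {"delta_pos": [0,0,0]},
  {"delta_pos": [0,0,0]},
  {"delta_pos": [0,0,0]},
  {"delta_pos": [0,0,0]},
  {"delta_pos": [0,0,0]},
], fingers=0.3)

```text
validation failed for argument at $.ro...
```

delta_rot is required.

Request:
play_rows([
  {"delta_pos": [0.02,0,1.2],"delta_rot": [0,0,0]},
  {"delta_pos": [0.02,0,2.2],"delta_rot": [0,0,0]},
  {"delta_pos": [0.02,0,2.9],"delta_rot": [0,0,0]},
  {"delta_pos": [0.02,0,3.27],"delta_rot": [0,0,0]},
  {"delta_pos": [0.02,0,3.27],"delta_rot": [0,0,0]},
])

```text
clock: 4.47
tcp_pos: [650.2, 138.4, 45.2]
eef_rot: [-0.238, -3.127, 0.001]
force: [-0.3, 0.1, 0.5]
width: 0.721
gripper_force: 0.0
```

Request:
play_rows([
  {"delta_pos": [0,0,0],"delta_rot": [0,0,0]},
  {"delta_pos": [0,0,0],"delta_rot": [0,0,0]},
  {"delta_pos": [0,0,0],"delta_rot": [0,0,0]},
  {"delta_pos": [0,0,0],"delta_rot": [0,0,0]},
  {"delta_pos": [0,0,0],"delta_rot": [0,0,0]},
  {"delta_pos": [0,0,0],"delta_rot": [0,0,0]},
], fingers=0.3)

```text
clock: 4.97
tcp_pos: [654.3, 137.0, 49.2]
eef_rot: [0.241, 3.129, 0.0]
force: [-1.5, -0.2, 5.0]
width: 0.463
gripper_force: 30.0
```

Request:
play_rows([
  {"delta_pos": [0,0,-1.2],"delta_rot": [0,0,0]},
  {"delta_pos": [0,0,-2.4],"delta_rot": [0,0,0]},
  {"delta_pos": [0,0,-3.6],"delta_rot": [0,0,0]},
  {"delta_pos": [0,0,-3.8],"delta_rot": [0,0,0]},
  {"delta_pos": [0.03,-1,-3.8],"delta_rot": [0,0,0]},
  {"delta_pos": [0.06,-2.2,-3.8],"delta_rot": [0,0,0]},
  {"delta_pos": [0.09,-3.4,-3.8],"delta_rot": [0,0,0]},
  {"delta_pos": [0.12,-4.6,-3.8],"delta_rot": [0,0,0]},
  {"delta_pos": [0.15,-5.8,-3.8],"delta_rot": [0,0,0]},
  {"delta_pos": [0.18,-7,-3.8],"delta_rot": [0,0,0]},
  {"delta_pos": [0.2,-8.2,-3.8],"delta_rot": [0,0,0]},
  {"delta_pos": [0.22,-9.4,-3.8],"delta_rot": [0,0,0]},
  {"delta_pos": [0.24,-10.5,-3.8],"delta_rot": [0,0,0]},
  {"delta_pos": [0.26,-11.3,-3.8],"delta_rot": [0,0,0]},
  {"delta_pos": [0.26,-11.8,-3.8],"delta_rot": [0,0,0]},
  {"delta_pos": [0.26,-11.87,-3.8],"delta_rot": [0,0,0]},
  {"delta_pos": [0.26,-11.87,-3.8],"delta_rot": [0,0,0]},
])

```text
clock: 6.38
tcp_pos: [590.8, -213.4, 160.6]
eef_rot: [-0.243, -3.131, -0.003]
force: [0.4, 0.2, -0.8]
width: 0.464
gripper_force: 30.0
```

```bash
python3 -c "
from h import *
go([592,-214,26],1.447);s=sensors.get_state();print(s['width'],s['force'])
L=eyes.camera('top')
for n in('tote_center','can_center'):
  for d in eyes.mark_of('top',n)[:3]: print(n,d['xy'],d['conf'])"
```

```text
pos [-0.045 -0.02   4.488] rot [ 0.1 -0.1 -1.8] t 6.3833 tcp [ 590.8 -213.4  160.6] j6 -1.87
0.46379698509409767 [ 0.35080361  0.23117391 -0.82213835]
tote_center [346.3, 200.5] 0.71
tote_center [433.0, 223.5] 0.58
```

Request:
play_rows([
  {"delta_pos": [-0.02,0,1.2],"delta_rot": [0,0,-1.8]},
  {"delta_pos": [-0.04,0,2.4],"delta_rot": [0,0,-1.8]},
  {"delta_pos": [-0.04,0,3.4],"delta_rot": [0,0,-1.8]},
  {"delta_pos": [-0.04,0,4.0],"delta_rot": [0,0,-1.8]},
  {"delta_pos": [-0.04,0,4.3],"delta_rot": [0,0,-1.8]},
  {"delta_pos": [-0.04,0,4.4],"delta_rot": [0,0,-1.8]},
  {"delta_pos": [-0.04,0,4.45],"delta_rot": [0,0,-1.8]},
  {"delta_pos": [-0.04,0,4.45],"delta_rot": [0,0,-1.8]},
  {"delta_pos": [-0.04,0,4.45],"delta_rot": [0,0,-1.8]},
])

```text
clock: 7.28
tcp_pos: [593.6, -214.0, 29.5]
eef_rot: [0.191, 3.133, -0.002]
force: [1.0, -0.6, -0.9]
width: 0.461
gripper_force: 30.0
```

```bash
python3 -c "
from h import *
print(sensors.get_state()['force'])
snap('side','s2.png',(280,150,440,270),5)"
```

```text
[ 0.97854408 -0.55787135 -0.92736207]
```

View pics/s2.png

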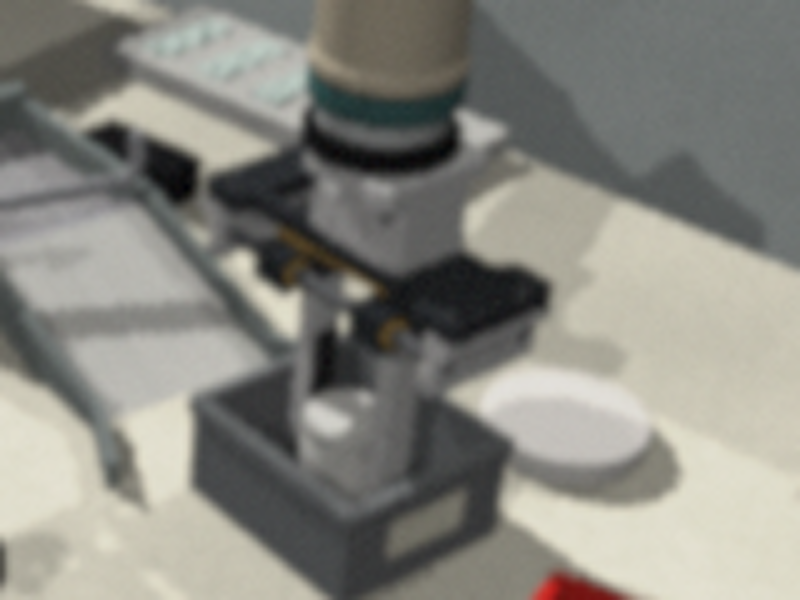

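The can, held at (355,440), is inside the grey tote and clear of its walls. I'll lower it gently.

Request:
play_rows([
  {"delta_pos": [0,0,0.07],"delta_rot": [0,0,0]},
  {"delta_pos": [0,0,0.14],"delta_rot": [0,0,0]},
  {"delta_pos": [0,0,0.14],"delta_rot": [0,0,0]},
  {"delta_pos": [0,0,0.14],"delta_rot": [0,0,0]},
])

```text
clock: 7.67
tcp_pos: [592.8, -214.0, 24.2]
eef_rot: [0.192, 3.134, -0.001]
force: [1.1, -0.5, 1.7]
width: 0.465
gripper_force: 30.0
```

Request:
play_rows([
  {"delta_pos": [0,0,0.04],"delta_rot": [0,0,0]},
  {"delta_pos": [0,0,0.04],"delta_rot": [0,0,0]},
  {"delta_pos": [0,0,0.04],"delta_rot": [0,0,0]},
])

```text
clock: 7.92
tcp_pos: [592.8, -214.0, 24.2]
eef_rot: [0.192, 3.134, -0.001]
force: [-1.0, 0.0, 8.3]
width: 0.464
gripper_force: 30.0
```

Request:
play_rows([
  {"delta_pos": [0,0,0],"delta_rot": [0,0,0]},
  {"delta_pos": [0,0,0],"delta_rot": [0,0,0]},
  {"delta_pos": [0,0,0],"delta_rot": [0,0,0]},
  {"delta_pos": [0,0,0],"delta_rot": [0,0,0]},
  {"delta_pos": [0,0,-0.5],"delta_rot": [0,0,0]},
  {"delta_pos": [0,0,-1.5],"delta_rot": [0,0,0]},
  {"delta_pos": [0,0,-2.7],"delta_rot": [0,0,0]},
  {"delta_pos": [0,0,-3.9],"delta_rot": [0,0,0]},
  {"delta_pos": [0,0,-4.3],"delta_rot": [0,0,0]},
  {"delta_pos": [0,0,-4.3],"delta_rot": [0,0,0]},
], fingers=0.6)

```text
clock: 8.75
tcp_pos: [594.7, -214.8, 155.6]
eef_rot: [0.191, 3.128, -0.005]
force: [0.6, 0.8, 0.4]
width: 0.599
gripper_force: 0.0
```

```bash
python3 -c "
from h import *
go(dock(125,-30,150),1.418);go(dock(125,-30,62),1.418)
eyes.camera('side');eyes.camera('top')
for n,z in(('hook_end',72),('hook_hinge',72),('can_center',30)):
  for c in('side','top'):
    for d in eyes.mark_of(c,n)[:2]: print(n,c,d['xy'],d['conf'],atz(c,d['xy'],z))
print(dock(96,78,72),dock(96,-40,72))"
```

```text
pos [-1.167 10.013  0.171] rot [-0.1  0.4  1.8] t 8.75 tcp [ 594.7 -214.8  155.6] j6 -1.91
pos [-1.145 10.021  3.104] rot [-0.1  0.4  1.8] t 8.75 tcp [ 594.7 -214.8  155.6] j6 -1.91
hook_end side [306.9, 185.5] 0.51 [672.65268589  25.61782677  72.        ]
hook_end side [349.9, 243.1] 0.22 [ 543.54563635 -253.18385381   72.        ]
hook_end top [252.9, 175.3] 0.48 [661.35928402  27.79799413  72.        ]
hook_hinge side [264.6, 191.4] 0.91 [552.11648335  83.21642861  72.        ]
hook_hinge side [348.7, 239.2] 0.19 [ 553.65317225 -240.90630017   72.        ]
hook_hinge top [237.7, 215.4] 0.87 [561.33218855  67.51040353  72.        ]
can_center side [331.8, 330.1] 0.66 [ 343.17378944 -380.21539727   30.        ]
can_center side [235.0, 179.9] 0.65 [574.78363624 271.75673861  30.        ]
can_center top [158.4, 205.2] 0.69 [597.32034093 277.18323361  30.        ]
can_center top [347.3, 203.0] 0.47 [ 590.34598053 -213.04953362   30.        ]
[554.90529588  66.78520363  72.        ] [671.53406004  48.84833183  72.        ]
```

Request:
play_rows([
  {"delta_pos": [-0.1,1.0,0],"delta_rot": [0,0,1.8]},
  {"delta_pos": [-0.2,2.2,0],"delta_rot": [0,0,1.8]},
  {"delta_pos": [-0.3,3.5,0],"delta_rot": [0,0,1.8]},
  {"delta_pos": [-0.5,4.8,0],"delta_rot": [0,0,1.8]},
  {"delta_pos": [-0.6,6.1,0],"delta_rot": [0,0,1.8]},
  {"delta_pos": [-0.8,7.4,0],"delta_rot": [0,0,1.8]},
  {"delta_pos": [-0.9,8.7,0],"delta_rot": [0,0,1.8]},
  {"delta_pos": [-1.0,9.6,0],"delta_rot": [0,0,1.8]},
  {"delta_pos": [-1.0,9.85,0],"delta_rot": [0,0,1.8]},
  {"delta_pos": [-1.0,9.85,0.8],"delta_rot": [0,0,1.8]},
  {"delta_pos": [-1.0,9.85,2.0],"delta_rot": [0,0,1.8]},
  {"delta_pos": [-1.0,9.85,2.9],"delta_rot": [0,0,1.8]},
  {"delta_pos": [-1.0,9.85,3.1],"delta_rot": [0,0,1.8]},
  {"delta_pos": [-1.0,9.85,3.1],"delta_rot": [0,0,1.8]},
], fingers=0)

```text
clock: 10.32
tcp_pos: [655.9, 75.1, 55.7]
eef_rot: [-0.241, -3.126, 0.001]
force: [0.4, -0.2, -0.3]
width: 0.005
gripper_force: 0.0
```

```bash
python3 -c "
from h import *
go(dock(120,-25,62),1.418)
D=np.load('D.npy');p=np.array(sensors.get_state()['tcp_pos']);d=p[:2]-D[:2];c,s=np.cos(D[2]),np.sin(D[2]);q=np.array([c*d[0]+s*d[1],-s*d[0]+c*d[1]]);print(q)
for k,t in enumerate(np.linspace(.2,1.57,15)):
  u=np.array([-np.sin(t),-np.cos(t)]);n=np.array([-np.cos(t),np.sin(t)]);o=17-4*k/14
  f=np.array([96,78])+103*u-o*n;print([round((f[1]-q[1])/30,2),round((f[0]-q[0])/30,2)],end=' ')
"
```

```text
pos [-0.146  0.013 -0.211] rot [-0.1 -0.3 -0.1] t 10.3167 tcp [655.9  75.1  55.7] j6 -1.41
[119.60048726 -20.5736858 ]
[np.float64(-0.19), np.float64(-0.91)] [np.float64(-0.16), np.float64(-1.26)] [np.float64(-0.09), np.float64(-1.6)] [np.float64(0.01), np.float64(-1.94)] [np.float64(0.14), np.float64(-2.26)] [np.float64(0.31), np.float64(-2.57)] [np.float64(0.5), np.float64(-2.86)] [np.float64(0.72), np.float64(-3.13)] [np.float64(0.97), np.float64(-3.37)] [np.float64(1.25), np.float64(-3.59)] [np.float64(1.54), np.float64(-3.78)] [np.float64(1.85), np.float64(-3.94)] [np.float64(2.17), np.float64(-4.07)] [np.float64(2.51), np.float64(-4.16)] [np.float64(2.85), np.float64(-4.22)]
```

Request:
play_rows([
  {"delta_pos": [-0.19,-0.5,-0.05],"delta_rot": [0,0,0]},
  {"delta_pos": [-0.19,-0.91,-0.1],"delta_rot": [0,0,0]},
  {"delta_pos": [-0.16,-1.26,-0.1],"delta_rot": [0,0,0]},
  {"delta_pos": [-0.09,-1.6,-0.1],"delta_rot": [0,0,0]},
  {"delta_pos": [0.01,-1.94,-0.1],"delta_rot": [0,0,0]},
  {"delta_pos": [0.14,-2.26,-0.1],"delta_rot": [0,0,0]},
  {"delta_pos": [0.31,-2.57,-0.1],"delta_rot": [0,0,0]},
  {"delta_pos": [0.5,-2.86,-0.1],"delta_rot": [0,0,0]},
  {"delta_pos": [0.72,-3.13,-0.1],"delta_rot": [0,0,0]},
  {"delta_pos": [0.97,-3.37,-0.1],"delta_rot": [0,0,0]},
  {"delta_pos": [1.25,-3.59,-0.1],"delta_rot": [0,0,0]},
  {"delta_pos": [1.54,-3.78,-0.1],"delta_rot": [0,0,0]},
  {"delta_pos": [1.85,-3.94,-0.1],"delta_rot": [0,0,0]},
  {"delta_pos": [2.17,-4.07,-0.1],"delta_rot": [0,0,0]},
  {"delta_pos": [2.51,-4.16,-0.1],"delta_rot": [0,0,0]},
  {"delta_pos": [2.7,-4.2,-0.1],"delta_rot": [0,0,0]},
  {"delta_pos": [2.7,-4.2,-0.1],"delta_rot": [0,0,0]},
])

```text
clock: 11.73
tcp_pos: [556.6, -36.1, 61.5]
eef_rot: [-0.241, -3.131, 0.0]
force: [-0.1, -0.4, -0.2]
width: 0.006
gripper_force: 0.0
```

```bash
python3 -c "
from h import *
go(dock(-7,65,62),1.418);print(sensors.get_state()['force'])
snap('top','t3.png',(200,140,400,260),4);eyes.camera('side')
for n,z in(('hook_end',72),):
  for c in('side','top'):
    for d in eyes.mark_of(c,n)[:2]: print(n,c,d['xy'],d['conf'],atz(c,d['xy'],z))
print(dock(-22,78,72))"
```

```text
pos [ 0.145 -0.052 -0.018] rot [-0.  -0.1 -0. ] t 11.7333 tcp [556.6 -36.1  61.5] j6 -1.61
[-0.10828275 -0.36700205 -0.16765591]
hook_end side [289.2, 211.7] 0.48 [530.1512464  -50.13633689  72.        ]
hook_end side [304.3, 219.1] 0.2 [ 535.19108141 -104.07890362   72.        ]
[536.96842408 -49.84356053  72.        ]
```

View pics/t3.png

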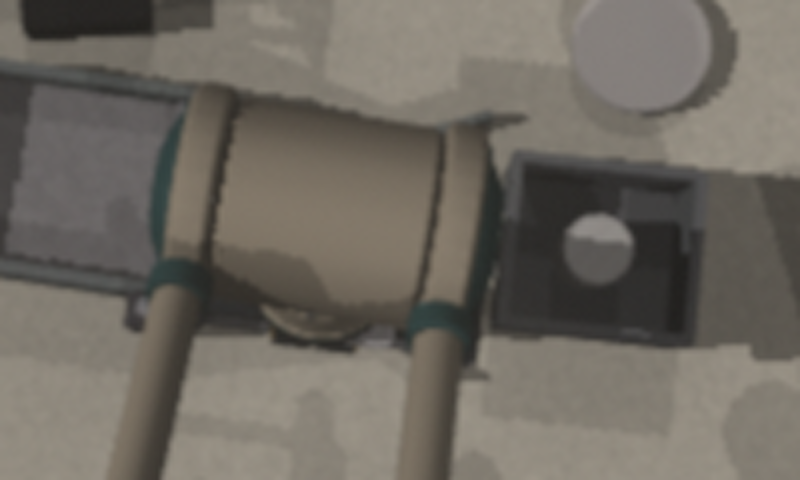

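The can stands in the tote at (600,250). The arm hides the hook, and no force is felt. I'll nudge on towards the stop and then back off.

Request:
play_rows([
  {"delta_pos": [0.15,0,0],"delta_rot": [0,0,0]},
  {"delta_pos": [0.25,0,0],"delta_rot": [0,0,0]},
  {"delta_pos": [0.25,0,0],"delta_rot": [0,0,0]},
  {"delta_pos": [0.25,0,0],"delta_rot": [0,0,0]},
])

```text
clock: 12.27
tcp_pos: [551.1, -35.0, 61.4]
eef_rot: [-0.241, -3.132, -0.0]
force: [-0.4, -0.5, -0.0]
width: 0.004
gripper_force: 0.1
```

```bash
python3 -c "
from h import *
go(dock(-300,0,160),-0.153,0);go(dock(-300,0,160),-0.153,.4);print(dock(-300,0,0))"
```

```text
pos [-2.216 -9.827 -3.288] rot [-0. -0. 90.] t 12.2667 tcp [551.1 -35.   61.4] j6 -1.61
pos [-2.216 -9.827 -3.288] rot [-18.   18.   88.7] t 12.2667 tcp [551.1 -35.   61.4] j6 -1.61
[ 571.80396004 -336.46959814    0.        ]
```

Request:
play_rows([
  {"delta_pos": [-0.2,0,-0.2],"delta_rot": [0,0,0]},
  {"delta_pos": [-0.3,0,-1.3],"delta_rot": [0,0,0]},
  {"delta_pos": [-0.3,0,-2.5],"delta_rot": [0,0,0]},
  {"delta_pos": [-0.3,0,-3.4],"delta_rot": [0,0,0]},
  {"delta_pos": [-0.5,-0.5,-3.5],"delta_rot": [-1,1,6]},
  {"delta_pos": [-0.7,-1.5,-3.5],"delta_rot": [-2.4,2.4,12]},
  {"delta_pos": [-0.9,-2.7,-3.5],"delta_rot": [-3.6,3.6,18]},
  {"delta_pos": [-1.1,-3.9,-3.5],"delta_rot": [-5,5,25]},
  {"delta_pos": [-1.3,-5.1,-3.5],"delta_rot": [-6.4,6.4,32]},
  {"delta_pos": [-1.5,-6.3,-3.5],"delta_rot": [-7.8,7.8,39]},
  {"delta_pos": [-1.7,-7.4,-3.5],"delta_rot": [-9.2,9.2,46]},
  {"delta_pos": [-1.9,-8.4,-3.5],"delta_rot": [-10.6,10.6,53]},
  {"delta_pos": [-2.1,-9.2,-3.5],"delta_rot": [-12,12,60]},
  {"delta_pos": [-2.2,-9.6,-3.5],"delta_rot": [-13.4,13.4,67]},
  {"delta_pos": [-2.2,-9.83,-3.5],"delta_rot": [-14.8,14.8,74]},
  {"delta_pos": [-2.2,-9.83,-3.5],"delta_rot": [-16.2,16.2,81]},
  {"delta_pos": [-2.2,-9.83,-3.5],"delta_rot": [-18,18,88.7]},
  {"delta_pos": [-2.2,-9.83,-3.5],"delta_rot": [-18,18,88.7]},
  {"delta_pos": [-2.2,-9.83,-3.5],"delta_rot": [-18,18,88.7]},
], fingers=0.5)

```text
clock: 13.85
tcp_pos: [570.9, -337.7, 166.1]
eef_rot: [-2.164, -1.851, -0.439]
force: [0.6, -0.4, 0.4]
width: 0.501
gripper_force: 0.0
```

```bash
python3 -c "
from h import *
go(dock(-300,0,24),-0.153,.4);go(dock(-230,0,24),-0.153,.4)
snap('top','t4.png',(200,140,400,260),4);eyes.camera('side')
for n,z in(('hook_end',72),('can_center',30),('tote_center',30)):
  for c in('side','top'):
    for d in eyes.mark_of(c,n)[:2]: print(n,c,d['xy'],d['conf'],atz(c,d['xy'],z))
"
```

```text
pos [-1.807  0.026  4.377] rot [ 0.  -0.1 -0.2] t 13.85 tcp [ 570.9 -337.7  166.1] j6 -0.69
pos [0.341 0.019 5.288] rot [ 0.  -0.1 -0.2] t 13.85 tcp [ 570.9 -337.7  166.1] j6 -0.69
hook_end side [287.8, 208.4] 0.66 [538.84418988 -34.82425174  72.        ]
hook_end top [281.9, 226.5] 0.59 [530.94380323 -41.41229672  72.        ]
can_center side [234.8, 178.1] 0.64 [582.07514791 283.18089064  30.        ]
can_center side [346.0, 239.9] 0.61 [ 592.9917415  -203.28530832   30.        ]
can_center top [162.3, 202.4] 0.71 [604.39102827 267.06513145  30.        ]
can_center top [348.2, 203.3] 0.52 [ 589.50297841 -215.34281314   30.        ]
tote_center side [346.5, 240.7] 0.72 [ 591.26178724 -206.46804253   30.        ]
tote_center side [406.1, 298.1] 0.61 [ 527.60251839 -427.89815836   30.        ]
tote_center top [434.8, 225.2] 0.74 [ 527.01977372 -435.19707769   30.        ]
tote_center top [349.7, 201.9] 0.55 [ 593.05489746 -219.38658488   30.        ]
```

View pics/t4.png

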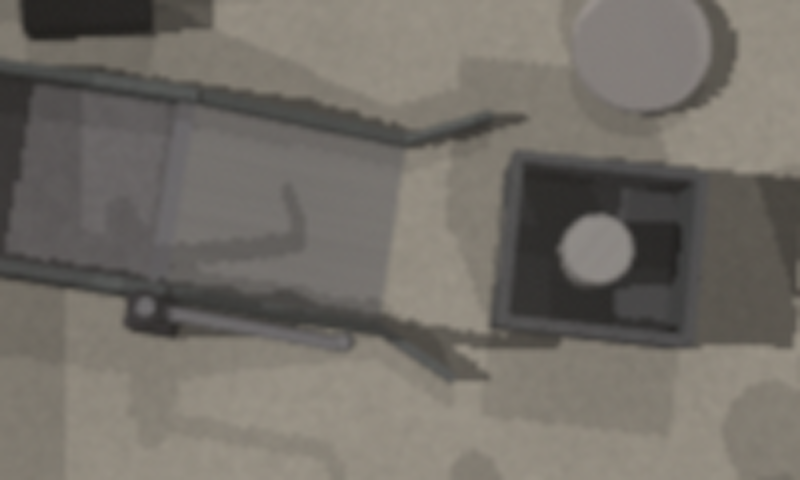

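The hook now lies flat alongside the ramp, from (145,310) to (348,342), and the can stands in the tote at (597,250). I'll lower the fingers behind the tote.

Request:
play_rows([
  {"delta_pos": [-0.3,0.02,1.2],"delta_rot": [0,0,0]},
  {"delta_pos": [-0.6,0.02,2.4],"delta_rot": [0,0,0]},
  {"delta_pos": [-0.9,0.02,3.5],"delta_rot": [0,0,0]},
  {"delta_pos": [-1.1,0.02,4.3],"delta_rot": [0,0,0]},
  {"delta_pos": [-1.19,0.02,4.6],"delta_rot": [0,0,0]},
  {"delta_pos": [-1.19,0.02,4.63],"delta_rot": [0,0,0]},
  {"delta_pos": [-1.19,0.02,4.63],"delta_rot": [0,0,0]},
])

```text
clock: 14.83
tcp_pos: [575.9, -315.8, 25.2]
eef_rot: [-2.163, -1.854, -0.439]
force: [-0.8, -0.1, 0.4]
width: 0.495
gripper_force: 0.0
```

```bash
python3 -c "
from h import *
go(dock(-180,0,24),-0.153,.4);print(dock(-180,0,24),sensors.get_state()['force'])"
```

```text
pos [ 3.023 -0.032  1.322] rot [ 0. -0. -0.] t 14.8333 tcp [ 575.9 -315.8   25.2] j6 -0.76
[ 590.04484662 -217.86407526   24.        ] [-0.75277144 -0.11030548  0.37736384]
```

Request:
play_rows([
  {"delta_pos": [0.46,0,0.19],"delta_rot": [0,0,0]},
  {"delta_pos": [0.74,0,0.31],"delta_rot": [0,0,0]},
  {"delta_pos": [0.92,0,0.39],"delta_rot": [0,0,0]},
  {"delta_pos": [1.1,0,0.47],"delta_rot": [0,0,0]},
  {"delta_pos": [1.29,0,0.54],"delta_rot": [0,0,0]},
  {"delta_pos": [1.47,0,0.62],"delta_rot": [0,0,0]},
  {"delta_pos": [1.66,0,0.7],"delta_rot": [0,0,0]},
  {"delta_pos": [1.84,0,0.78],"delta_rot": [0,0,0]},
  {"delta_pos": [2.03,0,0.86],"delta_rot": [0,0,0]},
  {"delta_pos": [2.21,0,0.93],"delta_rot": [0,0,0]},
  {"delta_pos": [2.39,0,1.01],"delta_rot": [0,0,0]},
  {"delta_pos": [2.58,0,1.09],"delta_rot": [0,0,0]},
  {"delta_pos": [2.76,0,1.17],"delta_rot": [0,0,0]},
  {"delta_pos": [2.95,0,1.25],"delta_rot": [0,0,0]},
  {"delta_pos": [3.02,0,1.28],"delta_rot": [0,0,0]},
])

```text
clock: 16.08
tcp_pos: [590.3, -216.8, 24.5]
eef_rot: [-2.161, -1.853, -0.439]
force: [-0.2, -4.9, 2.8]
width: 0.502
gripper_force: 2.3
```

Request:
play_rows([
  {"delta_pos": [0.19,0,0.07],"delta_rot": [0,0,0]},
  {"delta_pos": [0.38,0,0.14],"delta_rot": [0,0,0]},
  {"delta_pos": [0.56,0,0.21],"delta_rot": [0,0,0]},
  {"delta_pos": [0.75,0,0.27],"delta_rot": [0,0,0]},
  {"delta_pos": [0.94,0,0.34],"delta_rot": [0,0,0]},
  {"delta_pos": [1.13,0,0.41],"delta_rot": [0,0,0]},
  {"delta_pos": [1.32,0,0.48],"delta_rot": [0,0,0]},
  {"delta_pos": [1.5,0,0.55],"delta_rot": [0,0,0]},
  {"delta_pos": [1.69,0,0.62],"delta_rot": [0,0,0]},
  {"delta_pos": [1.88,0,0.69],"delta_rot": [0,0,0]},
  {"delta_pos": [2.07,0,0.75],"delta_rot": [0,0,0]},
  {"delta_pos": [2.26,0,0.82],"delta_rot": [0,0,0]},
  {"delta_pos": [2.44,0,0.89],"delta_rot": [0,0,0]},
])

```text
clock: 17.17
tcp_pos: [602.4, -140.8, 28.6]
eef_rot: [-2.163, -1.853, -0.439]
force: [-0.9, -3.8, -2.1]
width: 0.5
gripper_force: 1.5
```

```bash
python3 -c "
from h import *
go(dock(-50,0,24),-0.153,.4)
snap('side','s5.png',(230,130,430,280),4)"
```

```text
pos [ 1.535 -0.018  0.817] rot [ 0. -0. -0.] t 17.1667 tcp [ 602.4 -140.8   28.6] j6 -0.61
```

View pics/s5.png

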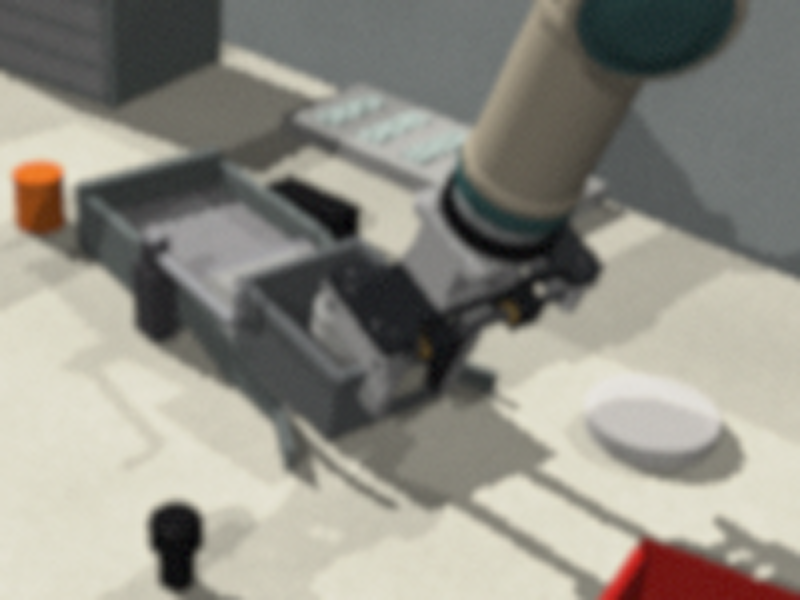

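The tote sits squarely between the wings at (320,340) with its front on the ramp, and the can is still upright at (335,310). I'll keep pushing up the slope.

Request:
play_rows([
  {"delta_pos": [0.18,0,0.08],"delta_rot": [0,0,0]},
  {"delta_pos": [0.37,0,0.16],"delta_rot": [0,0,0]},
  {"delta_pos": [0.55,0,0.23],"delta_rot": [0,0,0]},
  {"delta_pos": [0.74,0,0.31],"delta_rot": [0,0,0]},
  {"delta_pos": [0.92,0,0.39],"delta_rot": [0,0,0]},
  {"delta_pos": [1.11,0,0.47],"delta_rot": [0,0,0]},
  {"delta_pos": [1.29,0,0.54],"delta_rot": [0,0,0]},
  {"delta_pos": [1.5,0,0.57],"delta_rot": [0,0,0]},
  {"delta_pos": [1.71,0,0.59],"delta_rot": [0,0,0]},
  {"delta_pos": [1.92,0,0.61],"delta_rot": [0,0,0]},
  {"delta_pos": [2.12,0,0.63],"delta_rot": [0,0,0]},
  {"delta_pos": [2.33,0,0.65],"delta_rot": [0,0,0]},
  {"delta_pos": [2.54,0,0.67],"delta_rot": [0,0,0]},
  {"delta_pos": [2.75,0,0.69],"delta_rot": [0,0,0]},
  {"delta_pos": [2.96,0,0.71],"delta_rot": [0,0,0]},
])

```text
clock: 18.47
tcp_pos: [616.0, -51.8, 43.6]
eef_rot: [-2.162, -1.853, -0.439]
force: [-0.1, -3.3, -2.1]
width: 0.501
gripper_force: 1.9
```

```bash
python3 -c "
from h import *
go(dock(32,0,62),-0.153,.4)
snap('side','s6.png',(210,110,410,260),4)"
```

```text
pos [ 1.586 -0.015  0.006] rot [-0. -0. -0.] t 18.4667 tcp [616.  -51.8  43.6] j6 -0.5
```

View pics/s6.png

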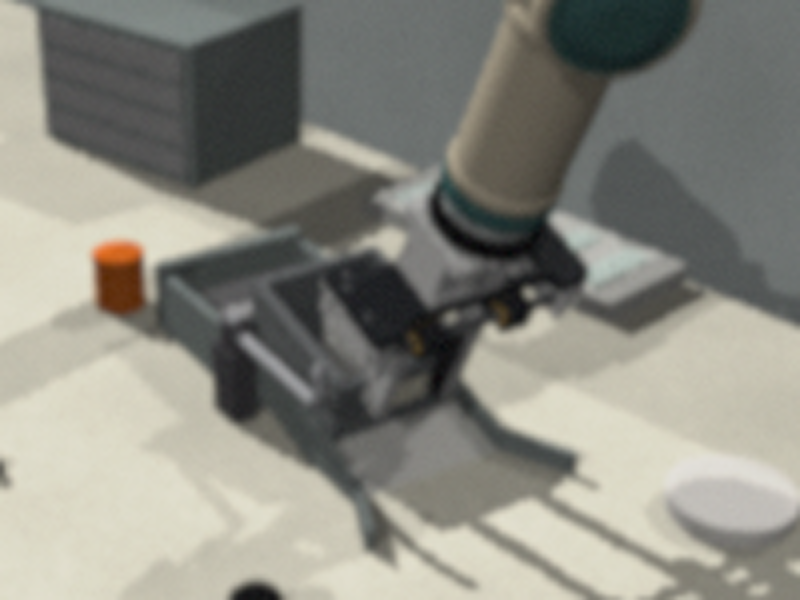

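The tote is midway up the ramp at (330,330) and square between the rails. I'll push it over the lip.

Request:
play_rows([
  {"delta_pos": [0.2,0,0],"delta_rot": [0,0,0]},
  {"delta_pos": [0.4,0,0],"delta_rot": [0,0,0]},
  {"delta_pos": [0.6,0,0],"delta_rot": [0,0,0]},
  {"delta_pos": [0.8,0,0],"delta_rot": [0,0,0]},
  {"delta_pos": [0.95,0,0],"delta_rot": [0,0,0]},
  {"delta_pos": [1.1,0,0],"delta_rot": [0,0,0]},
  {"delta_pos": [1.2,0,0],"delta_rot": [0,0,0]},
  {"delta_pos": [1.3,0,0],"delta_rot": [0,0,0]},
  {"delta_pos": [1.4,0,0],"delta_rot": [0,0,0]},
  {"delta_pos": [1.5,0,0],"delta_rot": [0,0,0]},
  {"delta_pos": [1.6,0,0],"delta_rot": [0,0,0]},
  {"delta_pos": [1.6,0,0],"delta_rot": [0,0,0]},
])

```text
clock: 19.52
tcp_pos: [623.3, -7.5, 63.4]
eef_rot: [-2.162, -1.852, -0.442]
force: [-0.1, 0.0, -0.3]
width: 0.497
gripper_force: 0.0
```

```bash
python3 -c "
from h import *
go(dock(100,0,64),-0.153,.4)
snap('side','s7.png',(210,110,370,230),5)"
```

```text
pos [ 2.062 -0.034  0.856] rot [ 0.1 -0.2 -0. ] t 19.5167 tcp [623.3  -7.5  63.4] j6 -0.42
```

View pics/s7.png

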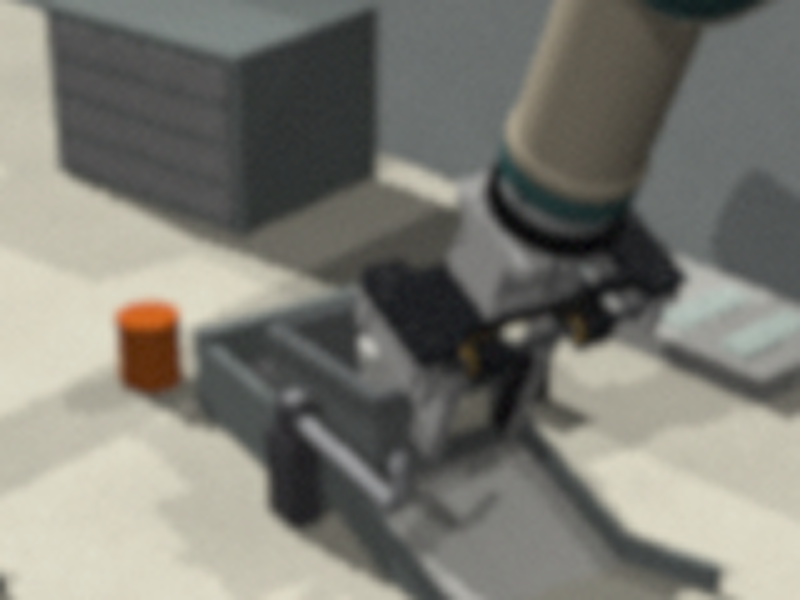

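The tote at (340,370) has rocked forward over the lip and left the fingers. The can is partly visible at (372,350). I'll push on slowly and rely on force and network readings from here.

Request:
play_rows([
  {"delta_pos": [0.15,0,0.06],"delta_rot": [0,0,0]},
  {"delta_pos": [0.3,0,0.13],"delta_rot": [0,0,0]},
  {"delta_pos": [0.45,0,0.19],"delta_rot": [0,0,0]},
  {"delta_pos": [0.6,0,0.25],"delta_rot": [0,0,0]},
  {"delta_pos": [0.75,0,0.31],"delta_rot": [0,0,0]},
  {"delta_pos": [0.9,0,0.38],"delta_rot": [0,0,0]},
  {"delta_pos": [1.05,0,0.44],"delta_rot": [0,0,0]},
  {"delta_pos": [1.2,0,0.5],"delta_rot": [0,0,0]},
  {"delta_pos": [1.35,0,0.56],"delta_rot": [0,0,0]},
  {"delta_pos": [1.5,0,0.63],"delta_rot": [0,0,0]},
  {"delta_pos": [1.65,0,0.69],"delta_rot": [0,0,0]},
  {"delta_pos": [1.8,0,0.75],"delta_rot": [0,0,0]},
  {"delta_pos": [1.8,0,0.75],"delta_rot": [0,0,0]},
])

```text
clock: 20.65
tcp_pos: [631.9, 50.4, 62.9]
eef_rot: [-2.161, -1.853, -0.44]
force: [-0.4, 0.7, -0.4]
width: 0.502
gripper_force: 0.1
```

```bash
cat > chk.py <<'E'
from h import *
go(dock(102,0,64),-0.153,.4);D=np.load('D.npy')
eyes.camera('side');eyes.camera('top');c,s=np.cos(D[2]),np.sin(D[2])
for n,z in(('tote_center',60),('can_center',60),('hook_end',72)):
  for k in('side','top'):
    for d in eyes.mark_of(k,n)[:3]:
      p=atz(k,d['xy'],z);e=p[:2]-D[:2];print(n,k,np.round(d['xy']),round(d['conf'],2),'dock',np.round([c*e[0]+s*e[1],-s*e[0]+c*e[1]]))
E
python3 chk.py
```

```text
pos [ 0.337 -0.019  0.102] rot [ 0.  -0.1 -0. ] t 20.65 tcp [631.9  50.4  62.9] j6 -0.35
tote_center side [280. 180.] 0.97 dock [168.  -9.]
tote_center side [408. 297.] 0.68 dock [-416.   53.]
tote_center top [434. 226.] 0.97 dock [-391.   36.]
tote_center top [220. 184.] 0.94 dock [154.  -3.]
can_center side [237. 179.] 0.77 dock [249. 107.]
can_center side [277. 180.] 0.47 dock [177.   0.]
can_center top [159. 206.] 0.64 dock [300.  73.]
can_center top [219. 186.] 0.54 dock [156.   1.]
hook_end side [287. 213.] 0.64 dock [-26.  93.]
```

Request:
play_rows([
  {"delta_pos": [0.1,0,0.04],"delta_rot": [0,0,0]},
  {"delta_pos": [0.2,0,0.08],"delta_rot": [0,0,0]},
  {"delta_pos": [0.3,0,0.12],"delta_rot": [0,0,0]},
  {"delta_pos": [0.3,0,0.12],"delta_rot": [0,0,0]},
  {"delta_pos": [0.3,0,0.12],"delta_rot": [0,0,0]},
])

```text
clock: 21.47
tcp_pos: [633.2, 59.0, 62.8]
eef_rot: [-2.162, -1.853, -0.439]
force: [0.2, -0.8, -0.3]
width: 0.499
gripper_force: 0.4
```

```bash
python3 chk.py
```

```text
pos [ 0.07  -0.018 -0.015] rot [-0.  -0.1 -0. ] t 21.4667 tcp [633.2  59.   62.8] j6 -0.33
tote_center side [407. 299.] 0.85 dock [-419.   57.]
tote_center side [280. 180.] 0.82 dock [169.  -8.]
tote_center top [211. 183.] 0.78 dock [176.  -2.]
tote_center top [433. 224.] 0.62 dock [-389.   31.]
can_center side [276. 180.] 0.39 dock [179.   1.]
can_center top [216. 182.] 0.84 dock [166.  -5.]
can_center top [161. 204.] 0.81 dock [295.  66.]
hook_end side [201. 218.] 0.64 dock [ 80. 300.]
hook_end side [287. 210.] 0.53 dock [-14.  86.]
hook_end side [278. 181.] 0.36 dock [148.  12.]
```

Request:
play_rows([
  {"delta_pos": [0.1,0,0.04],"delta_rot": [0,0,0]},
  {"delta_pos": [0.18,0,0.08],"delta_rot": [0,0,0]},
  {"delta_pos": [0.18,0,0.08],"delta_rot": [0,0,0]},
  {"delta_pos": [0.18,0,0.08],"delta_rot": [0,0,0]},
])

```text
clock: 22.2
tcp_pos: [634.6, 64.3, 62.8]
eef_rot: [-2.163, -1.854, -0.44]
force: [0.5, -3.0, 0.9]
width: 0.498
gripper_force: 1.2
```

Request:
play_rows([
  {"delta_pos": [-0.5,0,-0.4],"delta_rot": [0,0,0]},
  {"delta_pos": [-1.2,0,-1.2],"delta_rot": [0,0,0]},
  {"delta_pos": [-1.9,0,-2.2],"delta_rot": [0,0,0]},
  {"delta_pos": [-2.6,0,-3.2],"delta_rot": [0,0,0]},
  {"delta_pos": [-3.3,0,-4.2],"delta_rot": [0,0,0]},
  {"delta_pos": [-4.0,0,-5.0],"delta_rot": [0,0,0]},
  {"delta_pos": [-5.0,0,-5.5],"delta_rot": [0,0,0]},
  {"delta_pos": [-6.0,0,-6.0],"delta_rot": [0,0,0]},
  {"delta_pos": [-6.0,0,-6.0],"delta_rot": [0,0,0]},
])

```text
clock: 22.95
tcp_pos: [598.4, -174.6, 158.2]
eef_rot: [-2.17, -1.851, -0.439]
force: [1.0, 0.3, -0.4]
width: 0.499
gripper_force: 0.0
```

```bash
cat > chk2.py <<'E'
exec(open('fit.py').read().split("obs=[")[0])
D=np.load('D.npy')
src=open('fit.py').read();exec(src[src.index('def W('):src.index('r=least')]);exec(src[src.index('def masks'):src.index('def fit')])
from scipy.optimize import minimize
box=np.array([(x,y,z) for x in(-60,60) for y in(-54,54) for z in(0,60)],float)
ms=masks('tote_center',dock(170,0,60));print(list(ms))
def cost(p):  # p: dock x,y of centre, base z at rear, base z at front
    e=0
    for c,m in ms.items():
        q=[]
        for v in box:
            t=(v[0]+60)/120;q.append(proj(c,dock(p[0]+v[0]+(v[2]-30)*(p[2]-p[3])/120*-1,p[1]+v[1],v[2]+p[2]*(1-t)+p[3]*t)))
        b=np.zeros(m.shape,np.uint8);cv2.fillConvexPoly(b,cv2.convexHull((np.array(q)*16).astype(np.int32).reshape(-1,1,2)),1,shift=4);b=b>0
        e-=(b&m).sum()/(b|m).sum()
    return e
for zr,zf in((30,30),(40,30),(50,30)):
    k=minimize(lambda p:cost([p[0],p[1],zr,zf]),[168,0],method='Nelder-Mead',options=dict(initial_simplex=[[168,0],[176,4],[160,-6]]))
    print(zr,zf,k.x,k.fun)
E
python3 chk2.py; python3 chk.py
```

```text
['top', 'side']
30 30 [177.152  -4.51 ] -1.6390642322418425
40 30 [173.099   2.166] -1.508380104444265
50 30 [172.633   2.007] -1.4368247530422291
pos [ 5.849 -0.006  5.899] rot [-0.  -0.1 -0. ] t 23.15 tcp [ 597.9 -167.3  158.1] j6 -0.54
tote_center side [276. 181.] 0.96 dock [172.   5.]
tote_center side [409. 295.] 0.88 dock [-413.   45.]
tote_center side [289. 198.] 0.63 dock [56. 34.]
tote_center top [209. 181.] 0.93 dock [184.  -7.]
tote_center top [433. 226.] 0.64 dock [-388.   35.]
tote_center top [236. 216.] 0.57 dock [102.  73.]
can_center side [239. 178.] 0.63 dock [255.  97.]
can_center side [276. 174.] 0.52 dock [212. -21.]
can_center top [213. 181.] 0.77 dock [173.  -8.]
can_center top [220. 142.] 0.7 dock [ 171. -111.]
hook_end side [289. 212.] 0.67 dock [-27.  86.]
hook_end top [282. 227.] 0.6 dock [-14.  87.]
```

```bash
python3 - <<'E'
from h import *
for k in('top','side'):
    eyes.camera(k)
    for d in eyes.regions_of(k,'can_center'):
        m=d['mask'].astype(np.uint8);n,_,w,h,a=0,*[0]*4 or 0,0
E
python3 - <<'E'
from h import *
for k in('top','side'):
    im=eyes.camera(k)
    for d in eyes.regions_of(k,'can_center'):
        ys,xs=np.nonzero(d['mask']);print(k,np.round(d['xy']),round(d['conf'],2),'w',np.ptp(xs)+1,'h',np.ptp(ys)+1,'area',len(xs),'rows',ys.min(),ys.max(),'cols',xs.min(),xs.max(),np.median(im[d['mask']],0))
    c=dock(173,-6,85);print(k,'expect can top centre at',proj(k,c),'px/mm',np.linalg.norm(proj(k,c+[10,0,0])-proj(k,c))/10,np.linalg.norm(proj(k,c+[0,10,0])-proj(k,c))/10)
im=eyes.camera('top');g=cv2.cvtColor(im,cv2.COLOR_RGB2GRAY)[168:196,196:230];print(g[::2,::2])
E
```

```text
top [212. 183.] 0.88 w 21 h 21 area 315 rows 173 193 cols 201 221 [139. 135. 131.]
top [159. 203.] 0.82 w 22 h 18 area 313 rows 196 213 cols 149 170 [163.  86.  48.]
top expect can top centre at [211.34544579 180.03067659] px/mm 0.39816150009247075 0.40392046956039335
side [303. 208.] 0.67 w 105 h 69 area 2490 rows 175 243 cols 249 353 [114. 115. 111.]
side [274. 174.] 0.62 w 13 h 12 area 132 rows 170 181 cols 270 282 [146.5 145.5 141.5]
side [239. 178.] 0.6 w 13 h 18 area 219 rows 170 187 cols 233 245 [130.  73.  31.]
side [271. 266.] 0.24 w 14 h 23 area 262 rows 255 277 cols 267 280 [29. 28. 28.]
side expect can top centre at [278.88644385 172.62472971] px/mm 0.25262566321865754 0.2289677524391621
[[ 51  47  44  44  44  44  43  43  43  44  47  51  50  50  64  59  55]
 [ 51  50  45  45  44  44  43  43  44  42  46  50  50  51  68  66  65]
 [ 51  50  45  43  44  46  52  56  48  42  43  50  50  51  69  66  65]
 [ 52  51  46  44  68 115 128 134 119  90  46  48  50  52  69  66  66]
 [ 48  49  48  69 129 139 138 137 136 135 101  47  49  56  58  53  54]
 [ 45  45  50 120 140 138 136 136 137 137 133  68  48  49  45  43  42]
 [ 45  45  70 137 138 136 135 137 137 136 136  91  43  44  43  42  42]
 [ 45  45  75 137 137 136 137 138 136 137 138 104  47  43  42  44  44]
 [ 48  48  75 134 135 137 138 136 137 138 135  81  49  43  44  43  44]
 [ 50  49  53 114 137 139 136 138 138 137 122  63  48  45  43  43  44]
 [ 49  50  50  66 123 136 138 138 135 123  75  57  47  49  48  49  47]
 [ 50  50  50  50  58 100 115 108  93  68  55  48  47  49  48  49  48]
 [ 50  50  50  49  47  46  54  58  52  47  46  44  47  52  64  65  65]
 [ 50  51  49  49  47  45  45  45  45  45  44  44  61  73  74  73  73]]  File "<stdin>", line 5
    m=d['mask'].astype(np.uint8);n,_,w,h,a=0,*[0]*4 or 0,0
                                                    ^^
SyntaxError: invalid syntax
```

The top view shows the can as a uniform round disc about 18 px across, so it is upright. The tote fits best as level behind the lip, and the hook is folded.

```bash
python3 -c "
from station import manip
print(manip.job_done())"
```

```text
the job is handed in; nothing more can be done
None
```

The job is handed in: the can stands upright in the grey tote, the hook is folded flat beside the ramp, and by the final camera fits the tote sits level in the dock behind the lip; I touched nothing else and did not re-measure the other items.

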